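# Snap the sharps-bin lid shut all round

### The job

The lid of the yellow sharps bin has only been laid on its tub: sections of its rim still stand sprung up. Press the rim down with the fingertips, section by section all the way round, until all six sections have clicked shut and lie level, with the bin left standing where it is: do not lift, tip or shove it. Leave everything else on the bench undisturbed.

Things in the scene. Friction and masses are not known exactly. Their poses are not given: they have to be found in the camera images.
- bin: the yellow sharps bin: loose, about 0.5 kg, an upright rectangular tub 100 mm high with a paler yellow lid; 130 mm (its x) by 180 mm (its y) over the lid's rim, 108 x 158 mm where it stands. Origin: centre of its underside, z up, y along its long sides. A round closed drop-flap, 54 mm across, stands 16 mm above the middle of the lid and is no part of the job
- lid_top (a point): centre of the lid's fixed 66 x 116 mm middle panel, at the level of the shut lid's flat top, 104 mm above the bench; axes as the bin's. Round the panel runs a rim 32 mm wide of six springy sections: one on each short side, two halves on each long side, mitred at the corners. A section not snapped on tilts up, its outer edge 8 mm high; a shut one lies level with the panel
- near_left (a joint): tilt of one rim section of the lid, the -x long side's half towards the +y end (bin axes), about its inner edge: 0 = clicked shut and level, about 0.25 rad = sprung up. Pressed to below about 0.08 it jumps down and stays; let go before, it springs up again. Pressed down on its ribs it takes about 10 N (25 N if only 10 mm from its inner edge), then meets a hard stop at 0
- near_left_pad (a point): press point of that section (the -x long side's half towards the +y end): on its upper face, at the middle of three low moulded ribs, 23 mm out from its inner edge; at x, y = (-56, +42) mm from the bin's origin in the bin's axes, 104 mm above the bench when shut, 5 to 6 mm higher when sprung up. The section is 58 to 80 mm long along the rim; its z axis is the face's normal
- near_right (a joint): tilt of one rim section of the lid, the -x long side's half towards the -y end (bin axes), about its inner edge: 0 = clicked shut and level, about 0.25 rad = sprung up. Pressed to below about 0.08 it jumps down and stays; let go before, it springs up again. Pressed down on its ribs it takes about 10 N (25 N if only 10 mm from its inner edge), then meets a hard stop at 0
- near_right_pad (a point): press point of that section (the -x long side's half towards the -y end): on its upper face, at the middle of three low moulded ribs, 23 mm out from its inner edge; at x, y = (-56, -42) mm from the bin's origin in the bin's axes, 104 mm above the bench when shut, 5 to 6 mm higher when sprung up. The section is 58 to 80 mm long along the rim; its z axis is the face's normal
- right_end (a joint): tilt of one rim section of the lid, the whole -y short side (bin axes), about its inner edge: 0 = clicked shut and level, about 0.25 rad = sprung up. Pressed to below about 0.08 it jumps down and stays; let go before, it springs up again. Pressed down on its ribs it takes about 10 N (25 N if only 10 mm from its inner edge), then meets a hard stop at 0
- right_end_pad (a point): press point of that section (the whole -y short side): on its upper face, at the middle of three low moulded ribs, 23 mm out from its inner edge; at x, y = (0, -81) mm from the bin's origin in the bin's axes, 104 mm above the bench when shut, 5 to 6 mm higher when sprung up. The section is 64 to 110 mm long along the rim; its z axis is the face's normal
- far_right (a joint): tilt of one rim section of the lid, the +x long side's half towards the -y end (bin axes), about its inner edge: 0 = clicked shut and level, about 0.25 rad = sprung up. Pressed to below about 0.08 it jumps down and stays; let go before, it springs up again. Pressed down on its ribs it takes about 10 N (25 N if only 10 mm from its inner edge), then meets a hard stop at 0
- far_right_pad (a point): press point of that section (the +x long side's half towards the -y end): on its upper face, at the middle of three low moulded ribs, 23 mm out from its inner edge; at x, y = (+56, -42) mm from the bin's origin in the bin's axes, 104 mm above the bench when shut, 5 to 6 mm higher when sprung up. The section is 58 to 80 mm long along the rim; its z axis is the face's normal
- far_left (a joint): tilt of one rim section of the lid, the +x long side's half towards the +y end (bin axes), about its inner edge: 0 = clicked shut and level, about 0.25 rad = sprung up. Pressed to below about 0.08 it jumps down and stays; let go before, it springs up again. Pressed down on its ribs it takes about 10 N (25 N if only 10 mm from its inner edge), then meets a hard stop at 0
- far_left_pad (a point): press point of that section (the +x long side's half towards the +y end): on its upper face, at the middle of three low moulded ribs, 23 mm out from its inner edge; at x, y = (+56, +42) mm from the bin's origin in the bin's axes, 104 mm above the bench when shut, 5 to 6 mm higher when sprung up. The section is 58 to 80 mm long along the rim; its z axis is the face's normal
- left_end (a joint): tilt of one rim section of the lid, the whole +y short side (bin axes), about its inner edge: 0 = clicked shut and level, about 0.25 rad = sprung up. Pressed to below about 0.08 it jumps down and stays; let go before, it springs up again. Pressed down on its ribs it takes about 10 N (25 N if only 10 mm from its inner edge), then meets a hard stop at 0
- left_end_pad (a point): press point of that section (the whole +y short side): on its upper face, at the middle of three low moulded ribs, 23 mm out from its inner edge; at x, y = (0, +81) mm from the bin's origin in the bin's axes, 104 mm above the bench when shut, 5 to 6 mm higher when sprung up. The section is 64 to 110 mm long along the rim; its z axis is the face's normal
- beaker: bystander: small glass beaker, 54 mm across, 70 mm high, standing 35 to 50 mm from the bin's +y short side; origin at the centre of its underside
- vial: bystander: amber vial with a white cap, 28 mm across, 63 mm high, standing beside the bin's -y short side; origin at the centre of its underside
- marker: bystander: marker pen lying about parallel to the bin's -x long side, 134 mm long, 17 mm thick; origin under its middle, y along the pen
- meter: bystander: black hand-held meter with a screen and keys, 72 x 165 x 26 mm, lying on its back beyond the bin's +x long side; origin under its middle, y along its length
- tube_rack: bystander: white rack of capped sample tubes, 66 x 150 mm, 90 mm high, to the right of the work; origin at the centre of its underside
- dish_stack: bystander: stack of four round culture dishes, 88 mm across, 60 mm high, to the left of the work; origin at the centre of its underside
- wash_bottle: bystander: white wash bottle with a bent spout, 64 mm across, 184 mm high, to the left of the work; origin at the centre of its underside
- reagent_bottle: bystander: amber reagent bottle, 68 mm across, 150 mm high, to the right of the work; origin at the centre of its underside
Mind the look-alikes: they are no part of the job. Leave any purple or red look-alike of the bin alone.

How it is judged (in metres and radians):
At the end, for the whole second after the job is handed in: All six rim sections of the lid are clicked shut (each tilted less than 0.04 rad), and the bin is at rest, upright within 0.05 rad, flat on the bench and within 30 mm of where it stood (value of joint each of near_left, near_right, right_end, far_right, far_left, left_end below 0.04 rad and angle between bin's own z axis and vertical below 0.05 rad and distance of bin from where it was at the start of the episode below 0.03 m and height (world z) of bin below 0.006 m and linear speed of bin below 0.02 m/s); the robot touches nothing.
It fails at once if the arm or the body of the gripper, not the fingers, presses on the bin (over 3 N) (contact force between the arm and bin above 3 N).
It fails at once if the bin is lifted off the bench (more than 12 mm) (height (world z) of bin above 0.012 m).
It fails at once if the bin is tipped by more than 0.2 rad (angle between bin's own z axis and vertical above 0.2 rad).
It fails at once if the bin is shoved more than 40 mm from where it stood (distance of bin from where it was at the start of the episode above 0.04 m).
It fails at once if a bystander is moved more than 30 mm or knocked over (distance of any of beaker, vial, marker, meter, tube_rack, dish_stack, wash_bottle, reagent_bottle from where it was at the start of the episode above 0.03 m or angle between any of beaker, vial, marker, meter, tube_rack, dish_stack, wash_bottle, reagent_bottle's own z axis and vertical above 0.5 rad).
It also fails if it takes over 54 s, if anything falls off the work surface, if the arm or the gripper's body presses on something with over 40 N, if the wrist force passes 120 N, or if a joint passes its speed limit or range.

### The arm

A 6-joint arm with a two-finger parallel gripper is mounted at the origin on the work surface. World frame = base frame: x ahead of the robot, y to its left, z up, the work surface at z = 0. Lengths are in m, angles in degrees, forces in N, time in s.
With the tool pointing down it reaches from about 0.375 to 0.9 m from the base axis. Payload 3.1 kg.
Tool frame: the origin (TCP) lies on the centre line of the jaws, within the pads' length; the fingertips stand 22 mm ahead of it and the grasp point (between the pads) lies 3 mm ahead of it; y points along the fingers, z is the direction in which the jaws open and shut, and the axes are right-handed (so a half turn about y gives the same grasp; the last joint's range is limited). The gripper opens to 87 mm and grips with 3 to 60 N. Pads are 19 mm wide; open, the fingers measure 117 mm over their backs; the gripper's body (75 mm by 190 mm) begins 51 mm behind the grasp point.
Start: joints at [59.559, 30.224, 82.088, -0, 67.689, -10.227], TCP at [0.216, 0.586, 0.245] pointing down, gripper open.
Joint ranges: [-176.69, 176.69], [-43.24, 126.21], [12.49, 139.97], [-82, 262], [0, 151.66], [-163.58, 163.58]. Speed limits (degrees/s): [159.86, 159.86, 180, 180, 180, 180].

### API

Orientations are given as a 3x3 rotation matrix whose columns are the frame's x, y, z axes.
In Python, from rig import bot gives the robot as it stands.
- The arm moves only by the tool jog_arm, never from a script. Its argument "motion" is one flat list of numbers, 6 for each row, row after row: the shift along the tool's x, y, z in mm, then the turn, a rotation vector about the tool's x, y, z in degrees. A call has 1 to 20 rows; each row is the pose to reach, as a shift and turn from the pose commanded when the call began, along the tool's axes at that moment; what a row does not reach only later rows make up. A row lasts 1/8 s, in which the tool goes at most 62.5 mm and 10.7 degrees, less where a joint would pass 70% of its speed; a pose out of reach is approached as far as the arm can. A call with a gripper value outside its range is refused whole. "gripper" is the opening, from 0 (shut) to 1 (fully open), set as the call begins (left out, the last holds). The fingers move at their own pace and stop on an object; the grip force is fixed at half the most. Time passes only in rows, so rows that repeat a pose let the fingers close. It gives the time, the measured TCP pose, the force and the opening at its end, in the units of the state.
- bot.read_state(): the state, without advancing time (a new reading comes with each control period).
- bot.capture(name): name is "side" or "top" or "wrist"; returns (picture, depth): 400x640x3 uint8, red, green, blue; 400x640 float32, m along the optical axis (not along the pixel's ray), 0 where there is no reading.
- bot.get_calibration(name): a dict with "mtx" (3x3 intrinsics, pixels), "pose" (4x4, takes a point from camera to world coordinates); the wrist camera has in their place "hand_eye" (4x4, takes a point from camera to tool coordinates, whose origin is the TCP and whose axes are the tool frame's). Camera axes: x right, y up, looking along -z (the intrinsics and any distortion apply to the point x, -y, -z); pixel columns grow to the right and rows downward; lengths in m; the calibration is good to about 2 mm. A picture is of the moment at which its call begins: read the wrist's pose just before it. get_calibration takes no time and is no camera call.
- bot.hand_in(): hands the job in, once; it reports no verdict.
The state is a dict: "time_s": time; "joint_positions": joint angles; "qvel": joint speeds; "tau": joint torques, N m; "position": TCP position; "tcp_rot": TCP orientation; "force": force on the tool from outside, world axes, zero at the start; "moment": the same for the moment, N m; "opening": opening from 0.0 (shut) to 1.0 (fully open).
Only numpy, scipy, OpenCV 4.12 (cv2) and the standard library are available. Lean on these libraries where they do the work, as an engineer would, in place of code of your own. Each camera call takes 0.05 s, during which the arm holds its last target.

## Working session

There is one attempt and no reset: what is moved stays moved. The work goes in short steps, Python scripts to look and compute and a tool call to move; the robot and the scene stay as the last step left them, time stands still between calls to the robot, and variables do not carry over. Pictures are saved under pics/ and viewed, and the job is handed in when it is done.

Besides the shell and the picture viewer there is one more tool, called after ">>>" as name(argument=value, ...) on one line, values as JSON. jog_arm: Moves the arm, as the interface text tells. Its arguments: {"type":"object","properties":{"motion":{"type":"array","items":{"type":"number"}},"gripper":{"type":"number"}},"required":["motion"]}

```bash
mkdir -p pics; ls; python3 - <<'E'
from rig import bot
import cv2,numpy as np
s=bot.read_state();print(s)
for n in("top","side"):
    p,d=bot.capture(n);cv2.imwrite(f"pics/{n}0.png",p[:,:,::-1]);np.save(f"pics/{n}0.npy",d)
    print(n,bot.get_calibration(n))
print(bot.get_calibration("wrist"))
E
```

```text
pics
{'time_s': 0.0, 'joint_positions': array([ 5.95603716e+01,  3.02782387e+01,  8.21563108e+01, -1.11335665e-03,
        6.76885265e+01, -1.02274986e+01]), 'qvel': array([ 0.08923291, -0.08548856, -0.02959897, -0.02183845,  0.01039712,
       -0.05635454]), 'tau': array([-3.12211869e-04, -4.40043640e+01, -1.76595908e+01,  6.34004991e-02,
        5.80443267e-02, -1.49971606e-04]), 'position': array([0.21556334, 0.58592193, 0.2435798 ]), 'tcp_rot': array([[ 9.38422261e-01, -1.07278326e-03,  3.45488798e-01],
       [-3.45490272e-01, -1.86110401e-03,  9.38420486e-01],
       [-3.63731202e-04, -9.99997693e-01, -2.11713762e-03]]), 'force': array([0.76761833, 1.60519691, 0.1092174 ]), 'moment': array([0.01561205, 0.00957595, 0.00481394]), 'opening': 1.0033308854326861}
top {'mtx': array([[512.86637168,   0.        , 317.31560277],
       [  0.        , 512.86637168, 198.14077025],
       [  0.        ,   0.        ,   1.        ]]), 'pose': array([[ 0.01665193,  0.98691756, -0.1603635 ,  0.21978581],
       [-0.99984916,  0.01722809,  0.00220302, -0.0050592 ],
       [ 0.00493696,  0.1603
[... 334 characters left out ...]
      [-0.43127381,  0.51312311, -0.74209674, -1.20628874],
       [-0.00643572,  0.8207515 ,  0.57124913,  1.04686699],
       [ 0.        ,  0.        ,  0.        ,  1.        ]])}
{'mtx': array([[353.28186975,   0.        , 316.35600453],
       [  0.        , 353.28186975, 196.56674434],
       [  0.        ,   0.        ,   1.        ]]), 'hand_eye': array([[-3.67014855e-04, -9.59473480e-01, -2.81798698e-01,
        -7.79835067e-02],
       [ 9.45216175e-04,  2.81798258e-01, -9.59473214e-01,
        -1.39768830e-01],
       [ 9.99999486e-01, -6.18501610e-04,  8.03485706e-04,
         5.59967817e-04],
       [ 0.00000000e+00,  0.00000000e+00,  0.00000000e+00,
         1.00000000e+00]])}
```

View pics/top0.png

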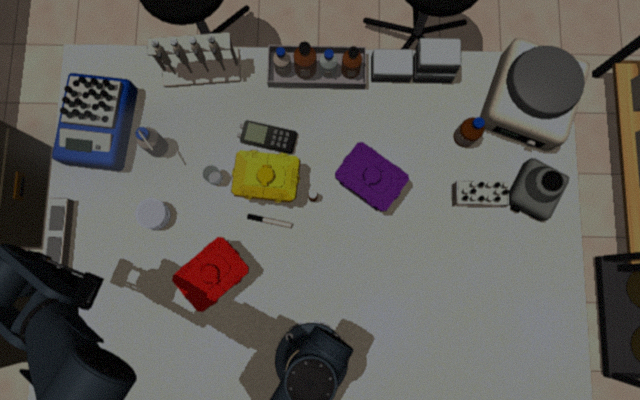

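View pics/side0.png

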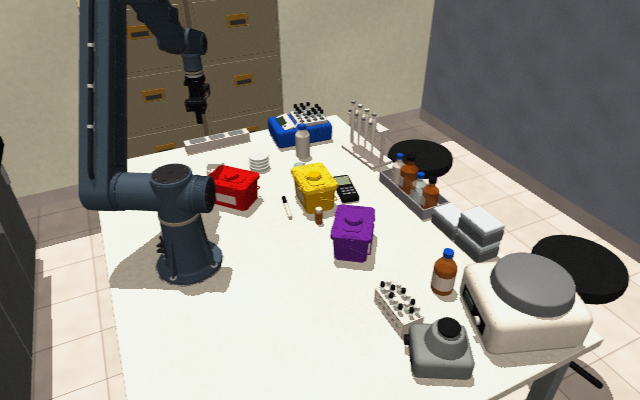

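The yellow bin is at about (266,176) in the top view. Purple (372,177) and red (211,273) are the look-alikes. The beaker is at (214,175), the vial at (315,196), the marker at (270,220) and the meter at (268,135). The yellow one fits: only it has these bystanders around it. Next I confirm it in a crop and measure it.

```bash
cat > h.py <<'E'
import numpy as np,cv2
def pts(d,c,P):
    K=c["mtx"];v,u=np.mgrid[:d.shape[0],:d.shape[1]]
    X=np.stack([(u-K[0,2])/K[0,0]*d,-(v-K[1,2])/K[1,1]*d,-d],-1)
    return X@P[:3,:3].T+P[:3,3]
E
python3 - <<'E'
from rig import bot
from h import *
p=cv2.imread("pics/top0.png");d=np.load("pics/top0.npy");c=bot.get_calibration("top")
W=pts(d,c,c["pose"])
hsv=cv2.cvtColor(p,cv2.COLOR_BGR2HSV)
m=(hsv[...,0]>20)&(hsv[...,0]<35)&(hsv[...,1]>120)&(d>0)
q=np.zeros_like(m);q[140:210,225:310]=m[140:210,225:310]
P=W[q];t=P[P[:,2]>.09]
print(len(P),np.percentile(t[:,2],[5,25,50,75,95]))
for lo,hi in((.095,.125),):
    s=t[(t[:,2]>lo)&(t[:,2]<hi)]
    r=cv2.minAreaRect((s[:,:2]*1000).astype(np.float32));print(r, s.mean(0))
f=t[t[:,2]>.117];print("flap",f.mean(0),len(f))
for n,(u,v) in dict(beaker=(214,175),vial=(315,196),marker=(270,220),meter=(268,135)).items():print(n,W[v,u])
cv2.imwrite("pics/top0c.png",cv2.resize(p[110:240,190:340],None,fx=5,fy=4.5,interpolation=cv2.INTER_CUBIC))
p=cv2.imread("pics/side0.png")
cv2.imwrite("pics/side0c.png",cv2.resize(p[140:230,260:380],None,fx=6,fy=6,interpolation=cv2.INTER_CUBIC))
E
```

```text
2989 [0.10186255 0.1059543  0.10887513 0.11198539 0.11976693]
((511.95458984375, 139.51136779785156), (191.24478149414062, 144.0815887451172), 83.59394073486328) [0.51040705 0.13809569 0.10925824]
flap [0.51072929 0.13630787 0.12068751] 262
beaker [0.53165637 0.30441615 0.0035985 ]
vial [ 0.4625446  -0.00154021  0.06486164]
marker [0.39600237 0.12971951 0.02071513]
meter [0.65361901 0.14363624 0.02327111]
```

View pics/top0c.png

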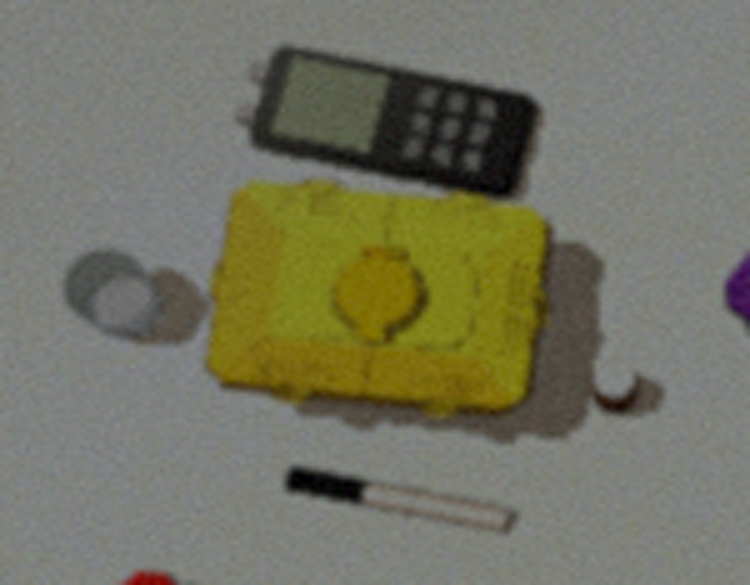

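View pics/side0c.png

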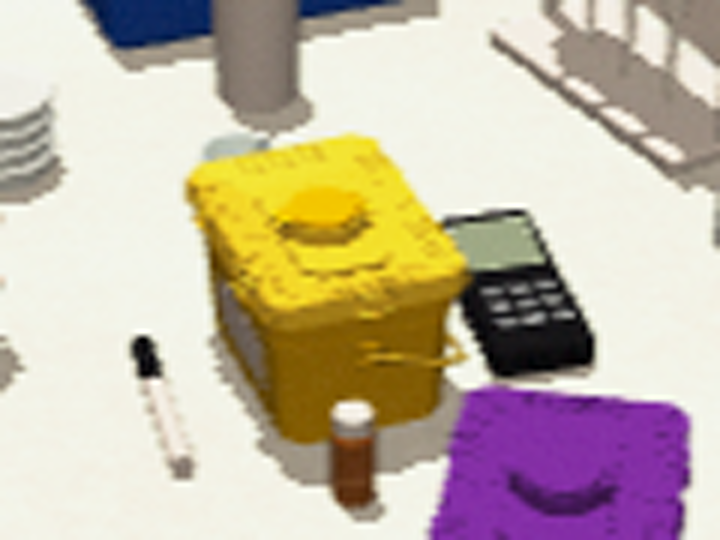

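```bash
cat >> h.py <<'E'
from scipy.spatial.transform import Rotation as R
def delta(s,p,jaw_deg):
    """shift in tool mm and turn to reach world p with tool down & jaw axis at jaw_deg"""
    T=np.array(s["tcp_rot"]);a=np.radians(jaw_deg)
    z=np.array([np.cos(a),np.sin(a),0]);y=np.array([0,0,-1.]);x=np.cross(y,z)
    G=np.stack([x,y,z],1)
    return np.round(T.T@(np.array(p)-s["position"])*1000,1),np.round(R.from_matrix(T.T@G).as_rotvec(degrees=True),2)
E
python3 - <<'E'
from rig import bot
from h import *
d=np.load("pics/top0.npy");c=bot.get_calibration("top");W=pts(d,c,c["pose"])
for u,v in((145,133),(150,140),(154,148),(155,213),(180,160)):print(u,v,W[v,u])
s=bot.read_state()
print(delta(s,[.50,.138,.30],83.6))
E
```

```text
145 133 [0.61613731 0.47024514 0.15120154]
150 140 [0.6033954  0.46355705 0.12603009]
154 148 [0.58945915 0.46208148 0.09150661]
155 213 [0.40569655 0.45602654 0.06160387]
180 160 [0.57571298 0.40904454 0.00567018]
(array([ 421.6,  -55.8, -322.2]), array([  0.11, -13.82,  -0.03]))
```

>>> jog_arm(motion=[20, -56, -20, 0, 0, 0, 60, -56, -50, 0, -2, 0, 105, -56, -85, 0, -4, 0, 150, -56, -120, 0, -6, 0, 195, -56, -155, 0, -8, 0, 240, -56, -190, 0, -10, 0, 285, -56, -225, 0, -12, 0, 330, -56, -260, 0, -13.8, 0, 375, -56, -290, 0, -13.8, 0, 422, -56, -322, 0, -13.8, 0, 422, -56, -322, 0, -13.8, 0, 422, -56, -322, 0, -13.8, 0], gripper=0)

```text
time_s: 1.6
position: [0.4999, 0.1386, 0.3]
tcp_rot: [[0.994, -0.002, 0.113], [-0.113, 0.0, 0.994], [-0.002, -1.0, 0.0]]
force: [0.4, 0.1, -1.1]
opening: 0.006
```

```bash
python3 - <<'E'
from rig import bot
from h import *
s=bot.read_state();print(s["time_s"],s["position"],s["force"],s["opening"],s["qvel"])
p,d=bot.capture("wrist");cv2.imwrite("pics/w1.png",p[:,:,::-1]);np.savez("pics/w1.npz",d=d,p=s["position"],R=s["tcp_rot"])
E
```

```text
1.6 [0.49989207 0.13855791 0.29998976] [ 0.39795416  0.10679566 -1.14241102] 0.0058100360417234495 [ 1.64943827 -0.61340416  0.68611535 -0.07675694 -0.05076669 -0.01410838]
```

View pics/w1.png

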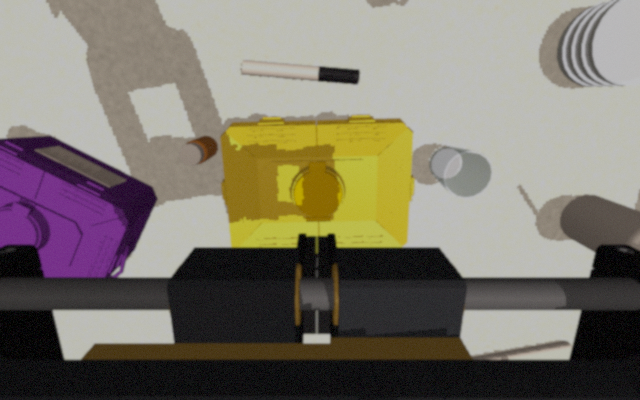

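```bash
python3 - <<'E'
from rig import bot
from h import *
p=cv2.imread("pics/w1.png");z=np.load("pics/w1.npz");d=z["d"];c=bot.get_calibration("wrist")
T=np.eye(4);T[:3,:3]=z["R"];T[:3,3]=z["p"]
W=pts(d,c,T@c["hand_eye"])
hsv=cv2.cvtColor(p,cv2.COLOR_BGR2HSV)
q=(hsv[...,0]>18)&(hsv[...,0]<36)&(hsv[...,1]>120)&(d>0);q[:100]=0;q[250:]=0;q[:,:200]=0;q[:,430:]=0
t=W[q]; f=t[(t[:,2]>.116)]
print("flap",f.mean(0),np.median(f[:,2]),cv2.minAreaRect((f[:,:2]*1000).astype(np.float32)))
s=t[(t[:,2]>.096)&(t[:,2]<.125)]
print(cv2.minAreaRect((s[:,:2]*1000).astype(np.float32)))
for u,v in((225,125),(410,122),(232,244),(408,244),(317,192),(290,160),(345,160),(270,180),(365,200)):
    print(u,v,np.median(W[v-1:v+2,u-1:u+2].reshape(-1,3),0))
# scan height across
o=np.array([.511,.138]);a=np.radians(83.6);by=np.array([np.cos(a),np.sin(a)]);bx=np.array([by[1],-by[0]])
L=np.stack([(t[:,:2]-o)@bx,(t[:,:2]-o)@by,t[:,2]],1)*1000
for y in(-42,42):
    print("y",y,[(x,np.round(np.median(L[(abs(L[:,1]-y)<10)&(abs(L[:,0]-x)<2.5),2]),1)) for x in range(-75,80,5)])
print("x0",[(y,np.round(np.median(L[(abs(L[:,0]+10)<10)&(abs(L[:,1]-y)<2.5),2]),1)) for y in range(-105,110,5)])
cv2.imwrite("pics/w1c.png",cv2.resize(p[100:255,205:430],None,fx=3.5,fy=3.5,interpolation=cv2.INTER_CUBIC))
E
```

```text
flap [0.50520753 0.13931986 0.15575644] 0.11964113705232532 ((501.37481689453125, 139.95620727539062), (48.630680084228516, 80.05192565917969), 83.61012268066406)
((506.6736755371094, 139.25579833984375), (191.0997314453125, 129.69790649414062), 83.8047103881836)
225 125 [4.46948074e-01 3.25669620e-02 3.96003717e-04]
410 122 [ 0.46872499  0.25782908 -0.00074115]
232 244 [0.55818142 0.04661177 0.11092242]
408 244 [ 6.30360864e-01  2.48924484e-01 -5.61483580e-04]
317 192 [0.51118708 0.13848008 0.11949741]
290 160 [0.48084089 0.1157785  0.10478562]
345 160 [0.48613399 0.16796836 0.10638756]
270 180 [0.49773549 0.09399587 0.10662587]
365 200 [0.52809587 0.1840478  0.1066053 ]
y -42 [(-75, np.float64(nan)), (-70, np.float64(99.9)), (-65, np.float64(105.0)), (-60, np.float64(111.0)), (-55, np.float64(110.1)), (-50, np.float64(109.1)), (-45, np.float64(107.9)), (-40, np.float64(106.3)), (-35, np.float64(104.9)), (-30, np.float64(103.7)), (-25, np.float64(105.7)), (-20, np.float64(106.4)), (-15, np.float64(106.7)), (-10, np.float64(106.7)), (-5, np.float64(106.5)), (0, np.float64(106.7)), (5
[... 538 characters left out ...]
at64(107.2)), (-40, np.float64(105.6)), (-35, np.float64(104.3)), (-30, np.float64(103.7)), (-25, np.float64(106.3)), (-20, np.float64(106.4)), (-15, np.float64(106.7)), (-10, np.float64(106.4)), (-5, np.float64(106.4)), (0, np.float64(106.6)), (5, np.float64(106.5)), (10, np.float64(106.5)), (15, np.float64(106.6)), (20, np.float64(106.6)), (25, np.float64(106.5)), (30, np.float64(106.3)), (35, np.float64(103.8)), (40, np.float64(104.9)), (45, np.float64(106.3)), (50, np.float64(107.6)), (55, np.float64(108.7)), (60, np.float64(109.7)), (65, np.float64(nan)), (70, np.float64(nan)), (75, np.float64(nan))]
  return _methods._mean(a, axis=axis, dtype=dtype,
  ret = ret.dtype.type(ret / rcount)
```

View pics/w1c.png

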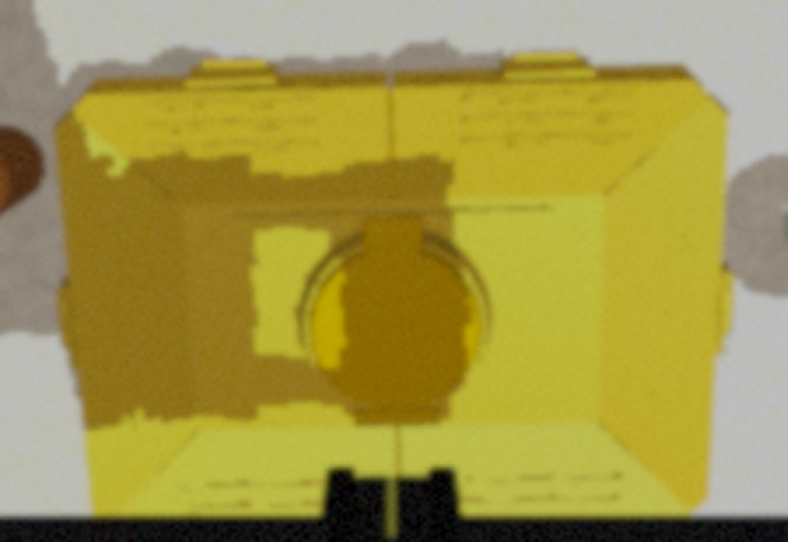

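All six sections measure about 5–7 mm up at the outer edge. I take the bin centre from the hinge dips, about (0.5135, 0.139), with its y axis at 83.6°.

```bash
cat >> h.py <<'E'
O=np.array([.5135,.1392]);A=np.radians(83.6);BY=np.array([np.cos(A),np.sin(A)]);BX=np.array([BY[1],-BY[0]])
PADS=dict(near_right=(-54,-42),near_left=(-54,42),left_end=(0,80),far_left=(54,42),far_right=(54,-42),right_end=(0,-80))
E
python3 - <<'E'
from rig import bot
from h import *
s=bot.read_state()
for n,(x,y) in PADS.items():
    w=O+BX*x/1e3+BY*y/1e3
    print(n,w,delta(s,[*w,.155],83.6))
E
```

```text
near_right [0.45515484 0.10348107] (array([-39.9, 145.2, -40.4]), array([-0.01,  0.01, -0.11]))
near_left [0.46451823 0.18695757] (array([-39.9, 145.2,  43.6]), array([-0.01,  0.01, -0.11]))
left_end [0.52241751 0.21870143] (array([ 14.1, 145.1,  81.6]), array([-0.01,  0.01, -0.11]))
far_left [0.57184516 0.17491893] (array([ 68.1, 145. ,  43.5]), array([-0.01,  0.01, -0.11]))
far_right [0.56248177 0.09144243] (array([ 68.1, 145. , -40.5]), array([-0.01,  0.01, -0.11]))
right_end [0.50458249 0.05969857] (array([ 14.1, 145.1, -78.4]), array([-0.01,  0.01, -0.11]))
```

>>> jog_arm(motion=[-20, 30, -20, 0, 0, 0, -40, 70, -40, 0, 0, 0, -40, 115, -40, 0, 0, 0, -40, 145, -40, 0, 0, 0, -40, 158, -40, 0, 0, 0, -40, 165, -40, 0, 0, 0, -40, 168, -40, 0, 0, 0, -40, 171, -40, 0, 0, 0, -40, 172, -40, 0, 0, 0, -40, 172, -40, 0, 0, 0])

```text
time_s: 2.9
position: [0.4564, 0.1035, 0.1295]
tcp_rot: [[0.994, 0.001, 0.112], [-0.112, 0.0, 0.994], [0.001, -1.0, 0.0]]
force: [-0.4, 0.7, 1.8]
opening: 0.006
```

>>> jog_arm(motion=[0, 1, 0, 0, 0, 0, 0, 2, 0, 0, 0, 0, 0, 3, 0, 0, 0, 0, 0, 3, 0, 0, 0, 0])

```text
time_s: 3.4
position: [0.4568, 0.1032, 0.1261]
tcp_rot: [[0.994, 0.001, 0.112], [-0.112, -0.0, 0.994], [0.001, -1.0, 0.0]]
force: [-2.6, 1.0, 7.6]
opening: 0.003
```

>>> jog_arm(motion=[0, 1, 0, 0, 0, 0, 0, 2, 0, 0, 0, 0, 0, 2, 0, 0, 0, 0])

```text
time_s: 3.78
position: [0.4569, 0.1032, 0.1255]
tcp_rot: [[0.994, 0.002, 0.111], [-0.111, -0.0, 0.994], [0.002, -1.0, -0.0]]
force: [-5.5, -0.5, 20.9]
opening: 0.007
```

```bash
python3 - <<'E'
from rig import bot
from h import *
s=bot.read_state();print(s["time_s"],s["position"],s["force"])
p,d=bot.capture("wrist");cv2.imwrite("pics/w2.png",p[:,:,::-1])
E
```

```text
3.775 [0.45685648 0.10316661 0.12550255] [-5.50363402 -0.46091584 20.89605131]
```

View pics/w2.png

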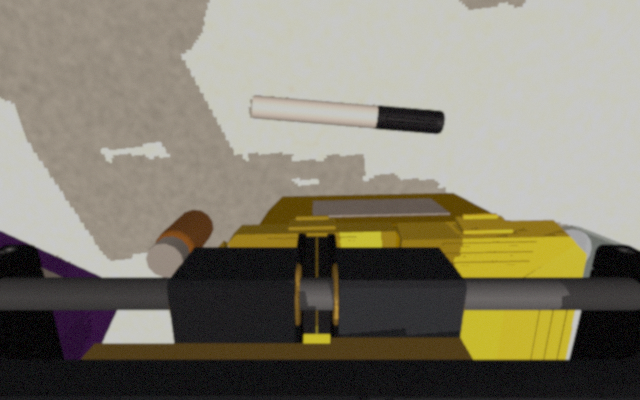

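Hard stop reached at 21 N with the tip at 103.5 mm, so near_right has shut. Next is near_left, with the same commanded depth.

>>> jog_arm(motion=[0, -15, 0, 0, 0, 0, 0, -30, 0, 0, 0, 0, 0, -30, 40, 0, 0, 0, 0, -30, 84, 0, 0, 0, 0, -20, 84, 0, 0, 0, 0, -12, 84, 0, 0, 0, 0, -8, 84, 0, 0, 0, 0, -5, 84, 0, 0, 0, 0, -3, 84, 0, 0, 0, 0, -1.5, 84, 0, 0, 0, 0, -0.5, 84, 0, 0, 0, 0, -0.5, 84, 0, 0, 0])

```text
time_s: 5.32
position: [0.4652, 0.1858, 0.1256]
tcp_rot: [[0.994, -0.001, 0.112], [-0.112, -0.001, 0.994], [-0.001, -1.0, -0.001]]
force: [-4.8, -0.5, 17.0]
opening: 0.004
```

>>> jog_arm(motion=[0, -15, 0, 0, 0, 0, 0, -30, 0, 0, 0, 0, 27, -30, 20, 0, 0, 0, 54, -30, 38, 0, 0, 0, 54, -20, 38, 0, 0, 0, 54, -12, 38, 0, 0, 0, 54, -8, 38, 0, 0, 0, 54, -5, 38, 0, 0, 0, 54, -3, 38, 0, 0, 0, 54, -1.5, 38, 0, 0, 0, 54, -0.5, 38, 0, 0, 0, 54, -0.5, 38, 0, 0, 0])

```text
time_s: 6.82
position: [0.5224, 0.2183, 0.1261]
tcp_rot: [[0.994, -0.002, 0.112], [-0.112, -0.0, 0.994], [-0.002, -1.0, -0.0]]
force: [-4.8, -0.8, 13.8]
opening: 0.006
```

>>> jog_arm(motion=[0, 0.5, 0, 0, 0, 0, 0, 1, 0, 0, 0, 0, 0, 1, 0, 0, 0, 0])

```text
time_s: 7.2
position: [0.5224, 0.2183, 0.126]
tcp_rot: [[0.994, -0.001, 0.112], [-0.112, -0.0, 0.994], [-0.001, -1.0, -0.0]]
force: [-5.5, -0.1, 19.2]
opening: 0.002
```

Hard stop here too (0.1 mm for 5.4 N). Next is far_left.

>>> jog_arm(motion=[0, -15, 0, 0, 0, 0, 0, -30, 0, 0, 0, 0, 27, -30, -20, 0, 0, 0, 54, -30, -38, 0, 0, 0, 54, -20, -38, 0, 0, 0, 54, -12, -38, 0, 0, 0, 54, -8, -38, 0, 0, 0, 54, -5, -38, 0, 0, 0, 54, -3, -38, 0, 0, 0, 54, -1.5, -38, 0, 0, 0, 54, -0.5, -38, 0, 0, 0, 54, 0, -38, 0, 0, 0, 54, 0, -38, 0, 0, 0])

```text
time_s: 8.82
position: [0.5731, 0.175, 0.1258]
tcp_rot: [[0.994, 0.001, 0.111], [-0.111, -0.0, 0.994], [0.001, -1.0, -0.0]]
force: [-1.1, -1.7, 14.1]
opening: 0.009
```

>>> jog_arm(motion=[0, 0.5, 0, 0, 0, 0, 0, 1, 0, 0, 0, 0, 0, 1, 0, 0, 0, 0])

```text
time_s: 9.2
position: [0.5738, 0.175, 0.1256]
tcp_rot: [[0.994, 0.003, 0.111], [-0.111, -0.0, 0.994], [0.003, -1.0, 0.0]]
force: [-3.2, -2.8, 17.5]
opening: 0.004
```

Hard stop again. Next is far_right.

>>> jog_arm(motion=[0, -15, 0, 0, 0, 0, 0, -31, 0, 0, 0, 0, 0, -31, -40, 0, 0, 0, 0, -31, -84, 0, 0, 0, 0, -20, -84, 0, 0, 0, 0, -12, -84, 0, 0, 0, 0, -8, -84, 0, 0, 0, 0, -5, -84, 0, 0, 0, 0, -3, -84, 0, 0, 0, 0, -1.5, -84, 0, 0, 0, 0, -0.5, -84, 0, 0, 0, 0, 0, -84, 0, 0, 0, 0, 0, -84, 0, 0, 0])

```text
time_s: 10.82
position: [0.5651, 0.0919, 0.1256]
tcp_rot: [[0.994, 0.004, 0.11], [-0.11, -0.0, 0.994], [0.004, -1.0, 0.0]]
force: [-2.7, -1.4, 19.8]
opening: 0.006
```

>>> jog_arm(motion=[0, -15, 0, 0, 0, 0, 0, -31, 0, 0, 0, 0, -27, -31, -20, 0, 0, 0, -54, -31, -38, 0, 0, 0, -54, -20, -38, 0, 0, 0, -54, -12, -38, 0, 0, 0, -54, -8, -38, 0, 0, 0, -54, -5, -38, 0, 0, 0, -54, -3, -38, 0, 0, 0, -54, -1.5, -38, 0, 0, 0, -54, -0.5, -38, 0, 0, 0, -54, 0, -38, 0, 0, 0, -54, 0, -38, 0, 0, 0])

```text
time_s: 12.45
position: [0.5071, 0.0593, 0.1258]
tcp_rot: [[0.994, 0.003, 0.11], [-0.11, -0.001, 0.994], [0.003, -1.0, -0.001]]
force: [-5.8, -2.3, 28.3]
opening: 0.006
```

All six sections have been pressed. I retreat up to the first look pose and check.

>>> jog_arm(motion=[0, -15, 0, 0, 0, 0, 0, -50, 0, 0, 0, 0, -5, -100, 40, 0, 0, 0, -10, -150, 78, 0, 0, 0, -14, -176, 78, 0, 0, 0, -14, -176, 78, 0, 0, 0, -14, -176, 78, 0, 0, 0])

```text
time_s: 13.32
position: [0.5002, 0.1385, 0.2973]
tcp_rot: [[0.994, -0.002, 0.112], [-0.112, 0.0, 0.994], [-0.002, -1.0, -0.0]]
force: [0.1, -0.5, -0.6]
opening: 0.005
```

```bash
cat > chk.py <<'E'
from rig import bot
from h import *
import sys,warnings;warnings.simplefilter("ignore")
n=sys.argv[1]
s=bot.read_state();print(s["time_s"],s["position"],s["force"])
p,d=bot.capture("wrist");p=p[:,:,::-1].copy();cv2.imwrite(f"pics/{n}.png",p)
c=bot.get_calibration("wrist")
T=np.eye(4);T[:3,:3]=s["tcp_rot"];T[:3,3]=s["position"]
W=pts(d,c,T@c["hand_eye"]);hsv=cv2.cvtColor(p,cv2.COLOR_BGR2HSV)
q=(hsv[...,0]>18)&(hsv[...,0]<36)&(hsv[...,1]>120)&(d>0)
t=W[q];t=t[t[:,2]>.09]
L=np.stack([(t[:,:2]-O)@BX,(t[:,:2]-O)@BY,t[:,2]],1)*1000
for y in(-42,42):
    print("y",y,[(x,round(float(np.median(L[(abs(L[:,1]-y)<10)&(abs(L[:,0]-x)<2.5),2])),1)) for x in range(-75,80,5)])
print("x0",[(y,round(float(np.median(L[(abs(L[:,0]+10)<10)&(abs(L[:,1]-y)<2.5),2])),1)) for y in range(-105,110,5)])
E
python3 chk.py w3
```

```text
13.325 [0.50020174 0.13850739 0.29733336] [ 0.07152128 -0.51897533 -0.63415275]
y -42 [(-75, nan), (-70, 90.6), (-65, 101.1), (-60, 104.6), (-55, 104.4), (-50, 104.3), (-45, 104.0), (-40, 373.8), (-35, 372.9), (-30, 104.1), (-25, 106.3), (-20, 106.5), (-15, 106.6), (-10, 106.7), (-5, 106.6), (0, 106.5), (5, 106.7), (10, 106.5), (15, 106.6), (20, 106.6), (25, 106.6), (30, 105.1), (35, 103.7), (40, 103.8), (45, 103.8), (50, 104.1), (55, 104.3), (60, 104.2), (65, nan), (70, nan), (75, nan)]
y 42 [(-75, nan), (-70, 95.2), (-65, 104.0), (-60, 104.1), (-55, 104.4), (-50, 104.4), (-45, 104.0), (-40, 103.9), (-35, 103.7), (-30, 104.5), (-25, 106.2), (-20, 106.6), (-15, 106.5), (-10, 106.6), (-5, 106.5), (0, 106.6), (5, 106.4), (10, 106.4), (15, 106.5), (20, 106.7), (25, 106.5), (30, 103.9), (35, 103.8), (40, 103.8), (45, 103.8), (50, 104.3), (55, 104.6), (60, 104.3), (65, nan), (70, nan), (75, nan)]
x0 [(-105, nan), (-100, nan), (-95, nan), (-90, 104.0), (-85, 104.1), (-80, 104.3), (-75, 104.2), (-70, 103.6), (-65, 103.6), (-60, 103.6), (-55, 105.2), (-50, 106.8), (-45, 106.6), (-40, 106.7), (-35, 106.5), (-30, 106.5), (-25, 107.5), (-20, 118.4), (-15, 119.2), (-10, 119.4), (-5, 119.6), (0, 119.6), (5, 119.4), (10, 119.6), (15, 119.2), (20, 117.2), (25, 107.1), (30, 106.5), (35, 106.5), (40, 106.6), (45, 106.5), (50, 106.5), (55, 103.7), (60, 103.7), (65, 103.6), (70, 103.7), (75, 104.0), (80, 104.1), (85, 104.1), (90, 103.5), (95, nan), (100, nan), (105, nan)]
```

View pics/w3.png

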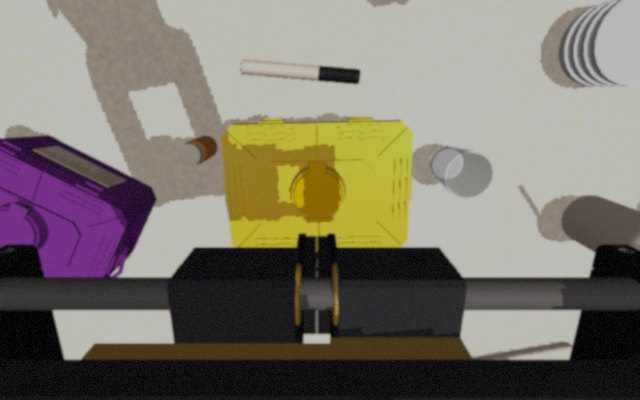

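The picture shows all six sections level: 103.5–104.6 mm at the pads and outer edges. The bin is still at the same pixels (225–411, 122–246), and the vial (200,150), marker (300,72) and beaker (460,170) have not moved. The robot is clear, so I hand in.

```bash
python3 -c "
from rig import bot
print(bot.hand_in())"
```

```text
the job is handed in; nothing more can be done
None
```

I pressed all six rim sections of the yellow bin down with the closed fingertips, and each one came to a hard stop at about 14–28 N. I then backed the arm off to about 0.30 m and handed the job in at 13.4 s.

- **Lid:** the last wrist depth check put all six sections level, at 103.5–104.6 mm out to the edge. Before pressing, the outer edges stood at about 110–111 mm.
- **Bin and neighbours:** by eye the bin, beaker, vial and marker stood at the same pixels in the wrist pictures before and after. I did not check the meter or the other bystanders again after pressing, but the arm did not go near them.
- **Failed or odd readings:** two depth readings at near_right were spurious (about 373 mm), probably from gripper pixels picked up by the colour mask. The readings around them were level. The middle panel measured about 106.5 mm against the 104 mm in the text. The hinge line and the shut sections agreed with 104 mm.

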